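# Stack and cover the sample trays

## Task

Stack the loose loaded sample tray on the bottom tray, yellow card holder above yellow card holder, so that its corner pins drop fully home in the sockets; then put the white cover on top of it, pins fully home in the same way. Carry the tray level and set both down gently, not dropped, so its four small jars stay standing in it, and leave the big jars and the clear bottle where they are.

Things in the scene. Friction and masses are not known exactly. Their poses are not given: they have to be found in the camera images.
- bottom_top (a point): Bottom tray: blue plastic, full of sample jars, 168 mm (x) by 124 mm (y), locked on a dark steel base plate (14 mm) that never moves. The point is its centre, level with its corner post tops, 76 mm above the bench. x points to the end with the yellow card holder, y along its steel carrying bar (bar top 2 mm below the post tops), z up.
- bottom_socket (a point): Mouth of one socket, at x 72, y 50 mm from the bottom tray's middle. All four corner posts (24 mm square, at x +-72, y +-50 mm) have such a round socket in their top, 12 mm across, 16 mm deep. The loaded tray has the same.
- bottom_card (a point): Top middle of the yellow card holder on the bottom tray's +x end, 82 mm from its middle.
- tray_grip (a point): Loose loaded tray, the same blue tray as the bottom one. The point is the centre of its steel carrying bar, 61 mm above the pin tips on which it stands. The bar runs along y over the middle: 116 mm long, 14 mm thick (x), 22 mm high, with 32 mm free on each side before the small jars begin. When home, this point is 49 mm above the bottom tray's post tops. x points to its yellow card end, z up.
- tray_pin (a point): Tip of one of the loaded tray's four steel pins, at x 72, y 50 mm from its middle. Pins at x +-72, y +-50 mm, 8 mm across with tapered tips (5 mm), stick out 12 mm below the posts; posts' tops are 74 mm above the pin tips. Tray about 0.32 kg plus four jars, balanced under the bar; the weight varies.
- tray_card (a point): Top middle of the yellow card holder on the loaded tray's +x end, 82 mm from its middle.
- cover_grip (a point): Loose white cover, a plate 168 mm (x) by 124 mm (y). The point is the centre of its black handle bar, 42 mm above its pin tips and 26 mm above the plate's top (which rises 3 mm in the middle). The bar runs along y: 80 mm long, 14 mm thick (x), 16 mm high. When home, this point is 43 mm above the centre of the loaded tray's bar. Same either way round; z up.
- cover_pin (a point): Tip of one of the cover's four steel pins, at x 72, y 50 mm from its middle: pins like the tray's, at x +-72, y +-50 mm, 12 mm long below the 4 mm plate; on the bench the cover stands on them. No sockets on top. About 0.22 kg; the weight varies.
- sample1_mid (a point): one of the four small brown sample jars with black caps (34 mm across, 46 mm high, about 45 g) standing loose in the pockets of the loaded tray, 18 mm above its pin tips. The point is at its centre; z is its upright axis.
- sample2_mid (a point): one of the four small brown sample jars with black caps (34 mm across, 46 mm high, about 45 g) standing loose in the pockets of the loaded tray, 18 mm above its pin tips. The point is at its centre; z is its upright axis.
- sample3_mid (a point): one of the four small brown sample jars with black caps (34 mm across, 46 mm high, about 45 g) standing loose in the pockets of the loaded tray, 18 mm above its pin tips. The point is at its centre; z is its upright axis.
- sample4_mid (a point): one of the four small brown sample jars with black caps (34 mm across, 46 mm high, about 45 g) standing loose in the pockets of the loaded tray, 18 mm above its pin tips. The point is at its centre; z is its upright axis.
- jar_a_mid (a point): Behind the bottom tray's card end: capped brown glass product jar with a black cap, 66 mm across and 128 mm high, 0.45 kg, loose; a bystander to be left alone. The point is on its axis, 64 mm above the bench.
- jar_b_mid (a point): Before the end of the bottom tray without card holder: capped brown glass product jar with a black cap, 66 mm across and 128 mm high, 0.45 kg, loose; a bystander to be left alone. The point is on its axis, 64 mm above the bench.
- bottle_mid (a point): Clear sanitiser bottle with a paper label and a blue cap, 42 mm across and 140 mm high, 0.16 kg, loose, beside the bottom tray's +y side; a bystander to be left alone. The point is on its axis, 70 mm above the bench.
Not all that is in view belongs to the job. Leave any pink look-alike of the part that bears sample4_mid alone.

How it is judged:
By the outcome, as a careful person would: the job done as asked, in the order asked, and still so for the second after the job is handed in, with the robot touching nothing.
It also fails if it takes over 67 s, if anything falls off the work surface, if the arm or the gripper's body presses on something with over 40 N, if the wrist force passes 120 N, or if a joint passes its speed limit or range.

## Robot

A 6-joint arm with a two-finger parallel gripper is mounted at the origin on the work surface. World frame = base frame: x ahead of the robot, y to its left, z up, the work surface at z = 0. Lengths are in m, angles in rad, forces in N, time in s.
With the tool pointing down it reaches from about 0.15 to 0.775 m from the base axis. Payload 6.1 kg.
Tool frame: the origin (TCP) lies between the finger pads; the fingertips stand 14 mm ahead of it and the grasp point (between the pads) lies 5 mm behind it; z points along the fingers, x is the direction in which the jaws open and shut, and the axes are right-handed (so a half turn about z gives the same grasp; the last joint's range is limited). The gripper opens to 85 mm and grips with 20 to 120 N. Pads are 22 mm wide; open, the fingers measure 114 mm over their backs; the gripper's body (76 mm by 85 mm) begins 54 mm behind the grasp point. The pads swing forward as they close: fully open they stand 13 mm farther back than shut.
Start: joints at [1.17, 0.126, -0.04, 1.405, 0, 1.571], TCP at [0.205, 0.483, 0.245] pointing down, gripper open.
Joint ranges: [-2.72, 2.72], [-0.95, 1.95], [-1.27, 1.35], [-1.78, 2.02], [-1.46, 1.47], [-3.14, 3.14]. Speed limits (rad/s): [2.39, 2.39, 3.01, 3.14, 3.14, 3.14].

## Interface

Orientations are given as a unit quaternion [x, y, z, w].
In Python, from rig import arm gives the robot as it stands. The module is installed in compiled form; this text tells all that it offers.
- The arm moves only by the tool arm_command, never from a script. Its argument "plan" is a list of rows, each a list of 2 entries, a list of its own where there are three numbers: the shift along the tool's x, y, z in cm, then the turn, a rotation vector about the tool's x, y, z in degrees. In form: [[[x, y, z], [rx, ry, rz]], ...]. A call has 1 to 5 rows; each row shifts and turns the commanded pose from where the row before left it, along the tool's axes as they then stand; what a row does not reach is not made up. A row lasts 1/12 s, in which the tool goes at most 41.7 mm and 7.16 degrees, less where a joint would pass 70% of its speed; a pose out of reach is approached as far as the arm can. A call with a gripper value outside its range is refused whole. "grip" is the finger opening in cm, from 0 to 8.54, set as the call begins (left out, the last holds). The fingers move at their own pace and stop on an object; "squeeze" is the grip in N (left out, the last holds). Time passes only in rows, so rows that do not move let the fingers close. It gives the time, the measured TCP pose, the force and the opening at its end, in the units of the state.
- arm.observe(): the state, without advancing time (a new reading comes with each control period).
- arm.grab_frame(name): name is "scene" or "top" or "wrist"; returns a dict with "color" (480x640x3 uint8, red, green, blue), "fx", "fy", "cx", "cy" (pixels), "eye" and "orientation" of the camera in the world; the wrist camera has in their place "hand_eye" (4x4, takes a point from camera to tool coordinates, whose origin is the TCP and whose axes are the tool frame's). Camera axes: x right, y down, z forward; pixel columns grow to the right and rows downward; lengths in m; the calibration is good to about 2 mm. A picture is of the moment at which its call begins: read the wrist's pose just before it. There is no depth.
- arm.hand_in(): hands the job in, once; it reports no verdict.
The state is a dict: "clock": time; "joints": joint angles; "joint_vel": joint speeds; "tau": joint torques, N m; "tool_pos": TCP position; "ee_rot": TCP orientation; "contact_force": force on the tool from outside, world axes, zero at the start; "wrist_torque": the same for the moment, N m; "width": opening from 0.0 (shut) to 1.0 (fully open).
Only numpy, scipy, OpenCV 4.12 (cv2) and the standard library are available. Lean on these libraries where they do the work, as an engineer would, in place of code of your own. Each camera call takes 0.05 s, during which the arm holds its last target.

## Working session

There is one attempt and no reset: what is moved stays moved. The work goes in short steps, Python scripts to look and compute and a tool call to move; the robot and the scene stay as the last step left them, time stands still between calls to the robot, and variables do not carry over. Pictures are saved under pics/ and viewed, and the job is handed in when it is done.

Besides the shell and the picture viewer there is one more tool, called after "Request:" as name(argument=value, ...) on one line, values as JSON. arm_command: Moves the arm, as the interface text tells. Its arguments: {"type":"object","properties":{"plan":{"type":"array","items":{"type":"array"}},"grip":{"type":"number"},"squeeze":{"type":"number"}},"required":["plan"]}

```bash
mkdir -p pics
python3 - <<'E'
from rig import arm
import cv2,json,numpy as np
s=arm.observe();print(s)
for n in ("scene","top","wrist"):
    f=arm.grab_frame(n);cv2.imwrite(f"pics/{n}0.png",f["color"][:,:,::-1])
    print(n,{k:np.round(v,4).tolist() for k,v in f.items() if k!="color"})
E
```

```text
{'clock': 0.0, 'joints': array([ 1.17002688e+00,  1.26396347e-01, -4.06192942e-02,  1.40539970e+00,
        1.33145403e-05,  1.57078143e+00]), 'joint_vel': array([-0.00165081,  0.00147324, -0.00061754, -0.00096823,  0.00138759,
        0.00042856]), 'tau': array([ 1.74889433e-04, -4.35913610e+01,  3.52923203e+01,  1.72129262e-02,
        1.06861873e-05,  5.20031890e-06]), 'tool_pos': array([0.20466147, 0.48304294, 0.24451471]), 'ee_rot': array([ 8.33700281e-01,  5.52216611e-01, -6.78568296e-04,  4.41462445e-04]), 'contact_force': array([-0.45575852, -0.18836002,  0.57908456]), 'wrist_torque': array([-0.01631921, -0.01167696,  0.01985532]), 'width': 0.995745983939473}
scene {'fx': 546.3164, 'fy': 546.3164, 'cx': 318.9996, 'cy': 236.2174, 'eye': [1.2154, -0.1165, 1.0465], 'orientation': [0.7385, 0.5991, -0.1995, -0.2362]}
top {'fx': 522.4158, 'fy': 522.4158, 'cx': 322.3845, 'cy': 237.5271, 'eye': [0.4081, 0.014, 1.3448], 'orientation': [-0.7011, 0.7111, -0.0415, 0.0325]}
wrist {'fx': 406.6117, 'fy': 406.6117, 'cx': 321.5586, 'cy': 235.207, 'hand_eye': [[1.0, 0.0007, -0.0002, 0.0006], [-0.0006, 0.9535, 0.3013, -0.0767], [0.0004, -0.3013, 0.9535, -0.1282], [0.0, 0.0, 0.0, 1.0]]}
```

View pics/scene0.png

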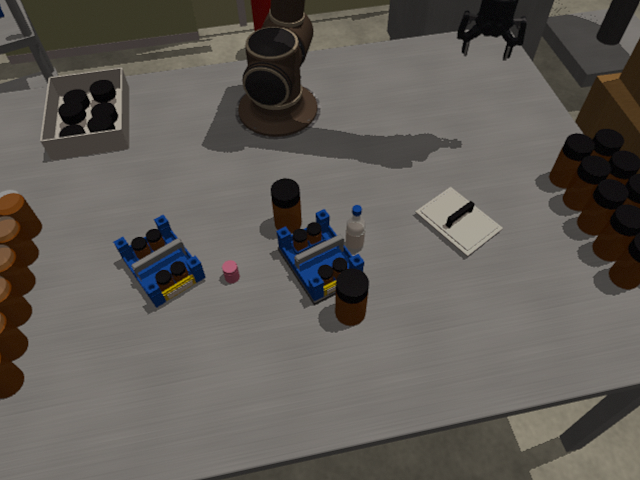

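View pics/top0.png

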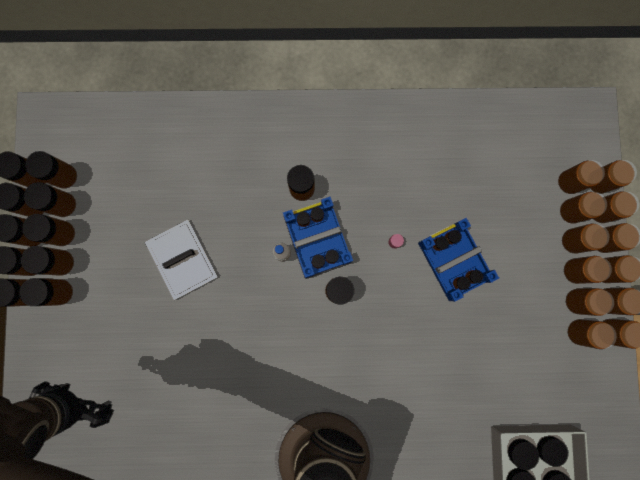

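View pics/wrist0.png

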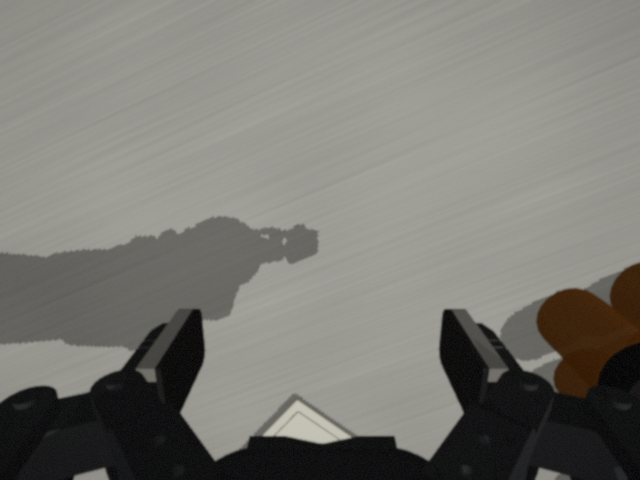

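The top view has +x up and +y to the left. The bottom tray, with its jars and bottle, is near (318,237), the loose tray near (458,260), and the cover near (181,259). Both yellow cards are at the upper ends. Next I'll zoom in and measure.

```bash
cat > h.py <<'E'
import numpy as np,cv2
from scipy.spatial.transform import Rotation as R
from rig import arm
def cam(f,s=None):
    K=(f["fx"],f["fy"],f["cx"],f["cy"])
    if "hand_eye" in f:
        H=np.array(f["hand_eye"]);Rt=R.from_quat(s["ee_rot"]).as_matrix()
        return K,Rt@H[:3,:3],Rt@H[:3,3]+s["tool_pos"]
    return K,R.from_quat(f["orientation"]).as_matrix(),np.array(f["eye"])
def ray(c,uv,z):
    K,Rm,e=c;d=Rm@np.array([(uv[0]-K[2])/K[0],(uv[1]-K[3])/K[1],1.]);return e+d*(z-e[2])/d[2]
def proj(c,p):
    K,Rm,e=c;q=Rm.T@(np.asarray(p)-e);return np.array([K[0]*q[0]/q[2]+K[2],K[1]*q[1]/q[2]+K[3]])
E
python3 - <<'E'
import cv2
a=cv2.imread('pics/top0.png')
for n,(x,y,w,h) in dict(bot=(265,155,100,155),tray=(405,205,100,105),cov=(135,210,95,100)).items():
    cv2.imwrite(f'pics/{n}z.png',cv2.resize(a[y:y+h,x:x+w],None,fx=5 if n!='bot' else 3.8,fy=5 if n!='bot' else 3.8,interpolation=cv2.INTER_CUBIC))
s=cv2.imread('pics/scene0.png')
cv2.imwrite('pics/sz.png',cv2.resize(s[170:330,100:400],None,fx=2.6,fy=2.6,interpolation=cv2.INTER_CUBIC))
E
```

```text
(no output)
```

View pics/botz.png

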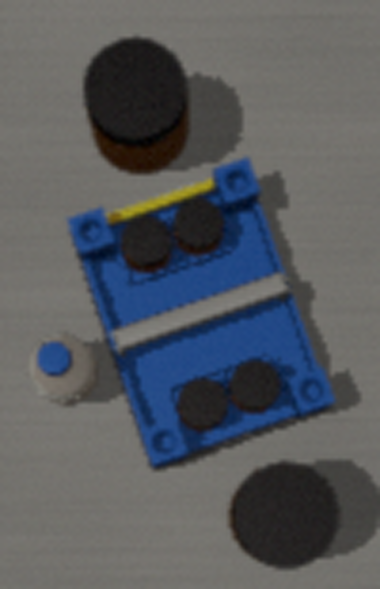

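View pics/trayz.png

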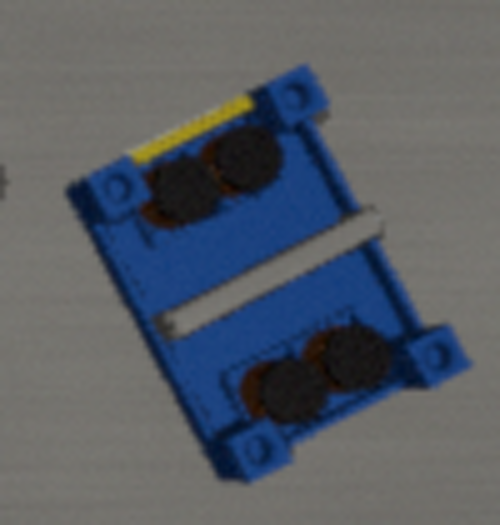

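View pics/covz.png

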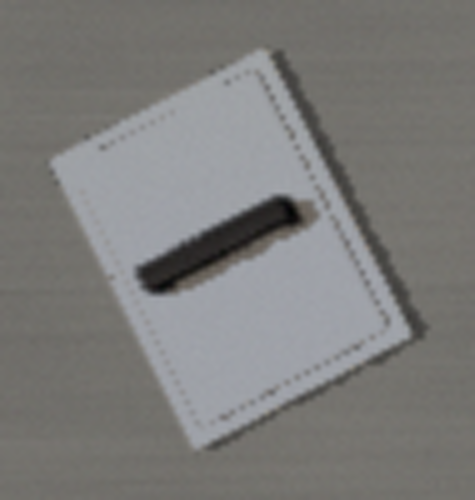

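View pics/sz.png

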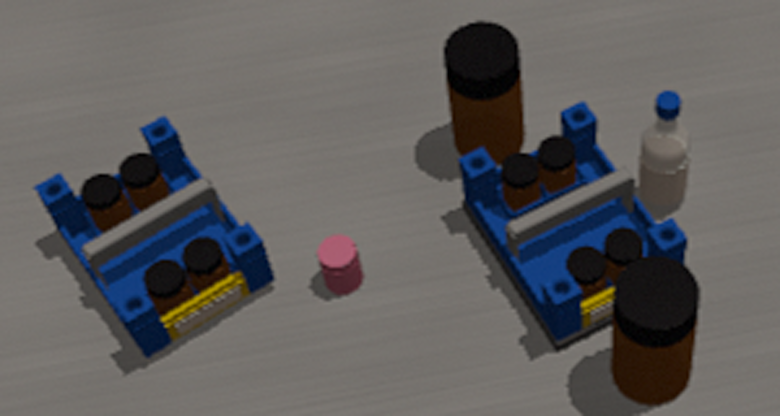

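```bash
cat > m0.py <<'E'
from h import *
f=arm.grab_frame("top");c=cam(f)
def conv(pts,s,x,y): return [((U+.5)/s-.5+x,(V+.5)/s-.5+y) for U,V in pts]
sets=dict(bot=(conv([(91,232),(236,182),(164,441),(312,389)],3.8,265,155),.076),
 tray=(conv([(118,188),(296,97),(258,449),(435,356)],5,405,205),.074),
 cov=(conv([(52,160),(268,50),(198,449),(413,335)],5,135,210),.016))
g=cv2.cvtColor(f["color"],cv2.COLOR_RGB2GRAY)
for n,(p,z) in sets.items():
    P=np.array([ray(c,q,z) for q in p]);ctr=P.mean(0)
    xa=(P[0]+P[1]-P[2]-P[3])/2; ya=(P[0]+P[2]-P[1]-P[3])/2
    print(n,ctr.round(4),'Lx',np.linalg.norm(xa).round(4),'Ly',np.linalg.norm(ya).round(4),'yaw x',np.degrees(np.arctan2(xa[1],xa[0])).round(2),'yaw from y',np.degrees(np.arctan2(-ya[0],ya[1])).round(2))
    print(P.round(4).tolist())
s=arm.observe();print(s['clock'],R.from_quat(s['ee_rot']).as_matrix().round(3))
E
python3 m0.py
```

```text
bot [0.5446 0.0088 0.076 ] Lx 0.1427 Ly 0.0998 yaw x 18.82 yaw from y 18.53
[[0.5964, 0.0788, 0.076], [0.6278, -0.0152, 0.076], [0.461, 0.0334, 0.076], [0.493, -0.0618, 0.076]]
tray [ 0.4845 -0.3385  0.074 ] Lx 0.1427 Ly 0.0991 yaw x 26.19 yaw from y 26.21
[[0.5266, -0.2623, 0.074], [0.5704, -0.3517, 0.074], [0.3986, -0.3258, 0.074], [0.4423, -0.4142, 0.074]]
cov [0.4974 0.3553 0.016 ] Lx 0.1652 Ly 0.1216 yaw x 27.23 yaw from y 27.1
[[0.5434, 0.4476, 0.016], [0.5985, 0.3387, 0.016], [0.3961, 0.3713, 0.016], [0.4518, 0.2637, 0.016]]
0.2 [[ 0.39   0.921 -0.   ]
 [ 0.921 -0.39  -0.001]
 [-0.001 -0.    -1.   ]]
```

```bash
cat >> h.py <<'E'
def state():
    s=arm.observe();M=R.from_quat(s["ee_rot"]).as_matrix()
    print('t',round(s['clock'],2),'pos',s['tool_pos'].round(4),'yaw',round(float(np.degrees(np.arctan2(M[1,0],M[0,0]))),2),'zax',M[:,2].round(4),'F',s['contact_force'].round(2),'T',s['wrist_torque'].round(2),'w',round(float(s['width']),3))
    return s
def plan(target,yaw,n):
    "rows in tool axes from where it is to target,yaw"
    s=arm.observe();M=R.from_quat(s["ee_rot"]).as_matrix();y0=np.degrees(np.arctan2(M[1,0],M[0,0]))
    dy=(yaw-y0+180)%360-180; d=(np.array(target)-s['tool_pos'])/n*100
    for i in range(n):
        a=np.radians(y0+dy*i/n);x=np.array([np.cos(a),np.sin(a),0]);y=np.array([np.sin(a),-np.cos(a),0])
        print([[round(float(d@x),2),round(float(d@y),2),round(float(-d[2]),2)],[0,0,round(-dy/n,2)]],end=',' if i%5<4 else '\n')
    print()
E
python3 - <<'E'
from h import *
plan([.458,-.285,.24],26.2,25)
f=arm.grab_frame("top");c=cam(f)
for n,p,z in [('a',(301,176),.128),('b',(340,290),.128),('bottle',(280,249),.14)]:
    P=ray(c,p,z);d=P[:2]-[.5446,.0088];a=np.radians(18.7)
    print(n,P.round(3),'rel',[round(d[0]*np.cos(a)+d[1]*np.sin(a),3),round(-d[0]*np.sin(a)+d[1]*np.cos(a),3)])
E
```

```text
[[-2.43, 2.13, 0.02], [0, 0, np.float64(1.63)]],[[-2.37, 2.2, 0.02], [0, 0, np.float64(1.63)]],[[-2.31, 2.27, 0.02], [0, 0, np.float64(1.63)]],[[-2.24, 2.33, 0.02], [0, 0, np.float64(1.63)]],[[-2.18, 2.39, 0.02], [0, 0, np.float64(1.63)]]
[[-2.11, 2.46, 0.02], [0, 0, np.float64(1.63)]],[[-2.04, 2.51, 0.02], [0, 0, np.float64(1.63)]],[[-1.96, 2.57, 0.02], [0, 0, np.float64(1.63)]],[[-1.89, 2.63, 0.02], [0, 0, np.float64(1.63)]],[[-1.81, 2.68, 0.02], [0, 0, np.float64(1.63)]]
[[-1.74, 2.73, 0.02], [0, 0, np.float64(1.63)]],[[-1.66, 2.78, 0.02], [0, 0, np.float64(1.63)]],[[-1.58, 2.82, 0.02], [0, 0, np.float64(1.63)]],[[-1.5, 2.87, 0.02], [0, 0, np.float64(1.63)]],[[-1.41, 2.91, 0.02], [0, 0, np.float64(1.63)]]
[[-1.33, 2.95, 0.02], [0, 0, np.float64(1.63)]],[[-1.25, 2.99, 0.02], [0, 0, np.float64(1.63)]],[[-1.16, 3.02, 0.02], [0, 0, np.float64(1.63)]],[[-1.07, 3.05, 0.02], [0, 0, np.float64(1.63)]],[[-0.99, 3.08, 0.02], [0, 0, np.float64(1.63)]]
[[-0.9, 3.11, 0.02], [0, 0, np.float64(1.63)]],[[-0.81, 3.13, 0.02], [0, 0, np.float64(1.63)]],[[-0.72, 3.15, 0.02], [0, 0, np.float64(1.63)]],[[-0.63, 3.17, 0.02], [0, 0, np.float64(1.63)]],[[-0.54, 3.19, 0.02], [0, 0, np.float64(1.63)]]

a [0.683 0.046 0.128] rel [np.float64(0.143), np.float64(-0.009)]
b [ 0.413 -0.042  0.128] rel [np.float64(-0.141), np.float64(-0.006)]
bottle [0.509 0.096 0.14 ] rel [np.float64(-0.005), np.float64(0.094)]
```

Request:
arm_command(plan=[[[-2.4,2.1,0],[0,0,1.6]],[[-2.4,2.2,0],[0,0,1.6]],[[-2.3,2.3,0],[0,0,1.6]],[[-2.2,2.3,0],[0,0,1.6]],[[-2.2,2.4,0],[0,0,1.6]]], grip=3.0)

```text
clock: 0.67
tool_pos: [0.2556, 0.3289, 0.2451]
ee_rot: [0.87, 0.492, -0.0, 0.0]
contact_force: [0.3, -0.0, -0.2]
width: 0.352
```

Request:
arm_command(plan=[[[-2.1,2.5,0],[0,0,1.6]],[[-2.0,2.5,0],[0,0,1.6]],[[-2.0,2.6,0],[0,0,1.6]],[[-1.9,2.6,0],[0,0,1.6]],[[-1.8,2.7,0],[0,0,1.6]]])

```text
clock: 1.08
tool_pos: [0.3073, 0.1751, 0.2454]
ee_rot: [0.903, 0.43, 0.0, -0.0]
contact_force: [0.1, -0.6, -0.4]
width: 0.351
```

Request:
arm_command(plan=[[[-1.7,2.7,0],[0,0,1.6]],[[-1.7,2.8,0],[0,0,1.6]],[[-1.6,2.8,0],[0,0,1.6]],[[-1.5,2.9,0],[0,0,1.6]],[[-1.4,2.9,0],[0,0,1.6]]])

```text
clock: 1.5
tool_pos: [0.3589, 0.0216, 0.2455]
ee_rot: [0.931, 0.366, 0.0, 0.0]
contact_force: [0.7, -0.1, 0.3]
width: 0.351
```

Request:
arm_command(plan=[[[-1.3,2.9,0],[0,0,1.6]],[[-1.2,3.0,0],[0,0,1.6]],[[-1.2,3.0,0],[0,0,1.6]],[[-1.1,3.1,0],[0,0,1.6]],[[-1.0,3.1,0],[0,0,1.6]]])

```text
clock: 1.92
tool_pos: [0.411, -0.1318, 0.2453]
ee_rot: [0.954, 0.3, 0.0, 0.0]
contact_force: [1.2, 0.6, -0.6]
width: 0.35
```

Request:
arm_command(plan=[[[-0.9,3.1,0],[0,0,1.6]],[[-0.8,3.1,0],[0,0,1.6]],[[-0.7,3.1,0],[0,0,1.6]],[[-0.6,3.2,0],[0,0,1.6]],[[-0.5,3.2,0.4],[0,0,1.6]]])

```text
clock: 2.33
tool_pos: [0.4645, -0.2838, 0.2418]
ee_rot: [0.973, 0.233, 0.0, 0.0]
contact_force: [0.2, -0.1, 0.3]
width: 0.356
```

Request:
arm_command(plan=[[[0,0,0],[0,0,0.8]],[[0,0,0],[0,0,0]]])

```text
clock: 2.5
tool_pos: [0.464, -0.2831, 0.2401]
ee_rot: [0.974, 0.226, -0.001, -0.001]
contact_force: [-1.2, 0.1, -0.3]
width: 0.352
```

Run:
```python
from h import *
s=state();f=arm.grab_frame("wrist");cv2.imwrite("pics/w1.png",f["color"][:,:,::-1]);np.savez("w1",**f,**s)
f=arm.grab_frame("wrist")
```

```text
t 2.5 pos [ 0.464  -0.2831  0.2401] yaw 26.09 zax [-0.0018  0.0013 -1.    ] F [-1.21  0.13 -0.26] T [0.03 0.03 0.01] w 0.352
```

View pics/w1.png

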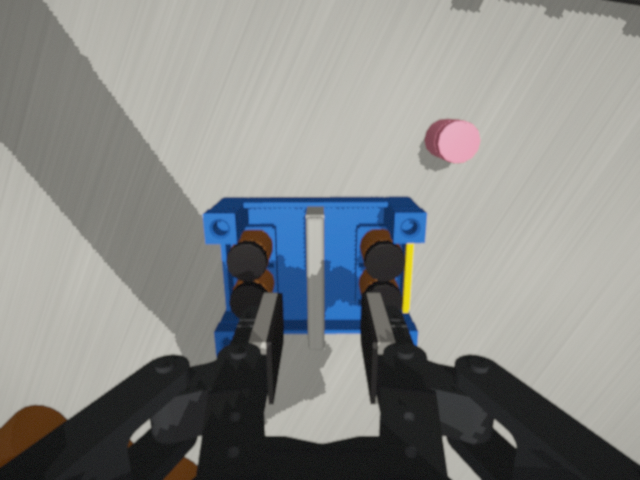

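The wrist image shows the tray with its yellow card to the right. The two +y sockets are at (221,227) and (409,226), and the bar is at column 315. I'll compare these with the top-view estimates.

Run:
```python
from h import *
d=np.load("w1.npz");c=cam(d,d);im=cv2.imread("pics/w1.png")
a=ray(c,(221,227),.074);b=ray(c,(409,226),.074)
print(a.round(4),b.round(4),np.linalg.norm(a-b), np.degrees(np.arctan2(*(b-a)[1::-1])))
y=np.radians(26.2);m=(a+b)/2-np.array([-np.sin(y),np.cos(y),0])*.05;print('centre',m.round(4))
e1=ray(c,(315.5,217),.072);e2=ray(c,(315.5,345),.072);print(e1,e2)
for p in [[.5266,-.2623,.074],[.3986,-.3258,.074]]: print(proj(c,p))
cv2.imwrite("pics/w1z.png",cv2.resize(im[190:360,195:435],None,fx=3.3,fy=3.3,interpolation=cv2.INTER_CUBIC))
```

```text
[ 0.4003 -0.3244  0.074 ] [ 0.5271 -0.2612  0.074 ] 0.14174321414375687 26.461516989802362
centre [ 0.4858 -0.3377  0.074 ]
[ 0.46104987 -0.286465    0.072     ] [ 0.5092502  -0.38585395  0.072     ]
[407.67172646 226.90645629]
[218.27212419 227.67238703]
```

View pics/w1z.png

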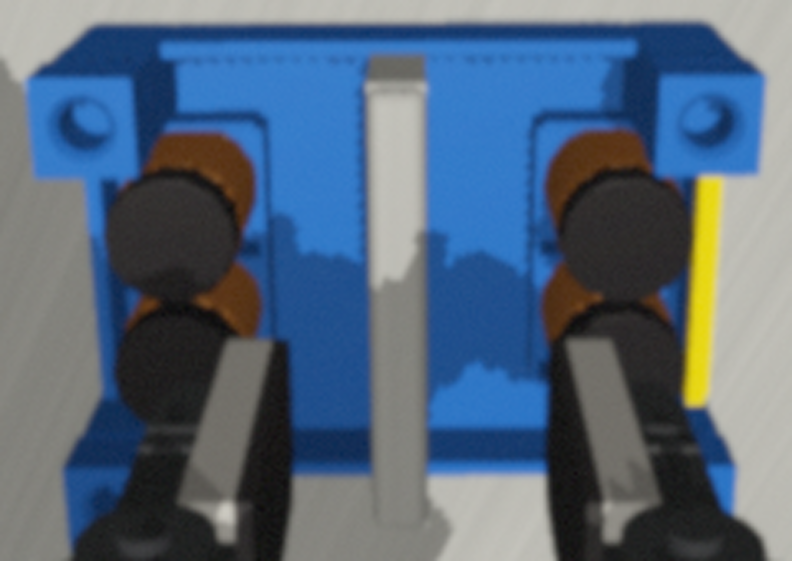

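Run:
```python
from h import *
f=arm.grab_frame("scene");c=cam(f)
im=f["color"][:,:,::-1]
cv2.imwrite("pics/s2bot.png",cv2.resize(im[205:305,270:375],None,fx=6,fy=6,interpolation=cv2.INTER_CUBIC))
cv2.imwrite("pics/s2tray.png",cv2.resize(im[210:310,110:210],None,fx=6,fy=6,interpolation=cv2.INTER_CUBIC))
```

```text
(no output)
```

View pics/s2bot.png

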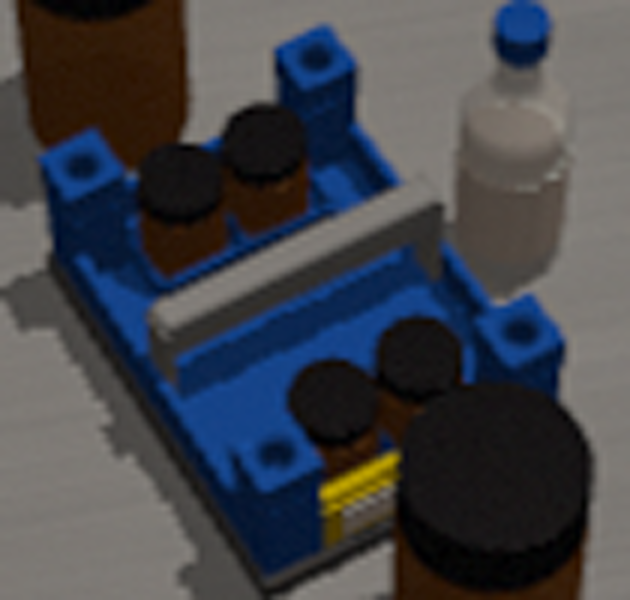

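View pics/s2tray.png

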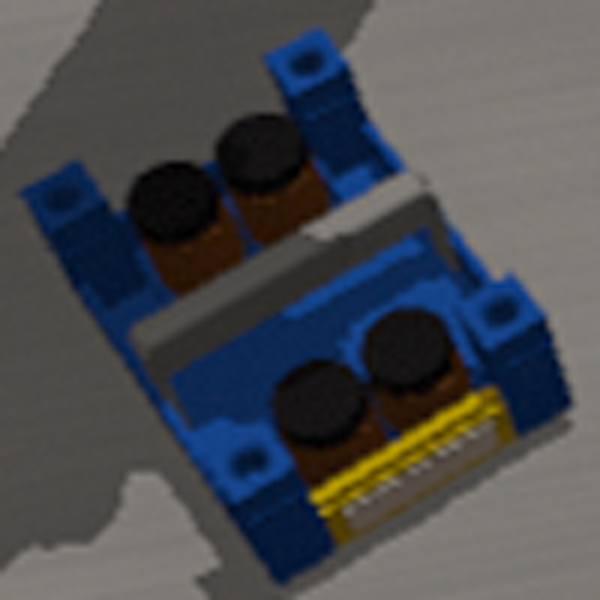

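The scene zooms show all eight sockets.

Run:
```python
from h import *
f=arm.grab_frame("scene");c=cam(f)
conv=lambda pts,s,x,y:[((U+.5)/s-.5+x,(V+.5)/s-.5+y) for U,V in pts]
for n,p,z in [('bot',conv([(521,331),(279,455),(318,58),(86,166)],6,270,205),.076),('tray',conv([(501,312),(251,462),(309,63),(65,198)],6,110,210),.074)]:
    P=np.array([ray(c,q,z) for q in p]);xa=(P[0]+P[1]-P[2]-P[3])/2; ya=(P[0]+P[2]-P[1]-P[3])/2
    print(n,P.mean(0).round(4),np.linalg.norm(xa),np.linalg.norm(ya),np.degrees(np.arctan2(xa[1],xa[0])),np.degrees(np.arctan2(-ya[0],ya[1])))
```

```text
bot [0.5476 0.0111 0.076 ] 0.14345011211772826 0.09933078178672461 18.212140810551126 18.742877899505732
tray [ 0.4877 -0.3372  0.074 ] 0.14300432914822317 0.09975661503211024 26.372509331178495 26.368850439968497
```

The scene and top cameras agree on the tray-to-base displacement, (0.060, 0.348) against (0.060, 0.347), with a yaw change of about -7.7°. I'll grasp at (0.4853, -0.338).

Run:
```python
from h import *
plan([.4853,-.338,.13],26.3,5)
```

```text
[[-0.12, 1.21, 2.23], [0, 0, np.float64(0.0)]],[[-0.12, 1.21, 2.23], [0, 0, np.float64(0.0)]],[[-0.12, 1.21, 2.23], [0, 0, np.float64(0.0)]],[[-0.12, 1.21, 2.23], [0, 0, np.float64(0.0)]],[[-0.12, 1.21, 2.23], [0, 0, np.float64(0.0)]]
```

Request:
arm_command(plan=[[[-0.12,1.2,2.2],[0,0,0]],[[-0.12,1.2,2.2],[0,0,0]],[[-0.12,1.2,2.2],[0,0,0]],[[-0.12,1.2,2.2],[0,0,0]],[[-0.12,1.25,2.2],[0,0,0]]])

```text
clock: 3.12
tool_pos: [0.4857, -0.3381, 0.1313]
ee_rot: [0.974, 0.228, 0.0, 0.0]
contact_force: [-0.2, -1.0, -0.3]
width: 0.353
```

Request:
arm_command(plan=[[[0,0,0],[0,0,0]],[[0,0,0],[0,0,0]]])

```text
clock: 3.28
tool_pos: [0.4848, -0.3377, 0.1307]
ee_rot: [0.974, 0.227, -0.001, -0.001]
contact_force: [0.7, -0.7, 0.4]
width: 0.355
```

Run:
```python
from h import *
s=state();plan([.4853,-.338,.057],26.3,5)
f=arm.grab_frame("wrist");cv2.imwrite("pics/w2.png",f["color"][:,:,::-1])
```

```text
t 3.28 pos [ 0.4848 -0.3377  0.1307] yaw 26.28 zax [-0.0019  0.0015 -1.    ] F [ 0.75 -0.73  0.36] T [-0.    0.   -0.02] w 0.355
[[0.01, 0.01, 1.47], [0, 0, np.float64(-0.0)]],[[0.01, 0.01, 1.47], [0, 0, np.float64(-0.0)]],[[0.01, 0.01, 1.47], [0, 0, np.float64(-0.0)]],[[0.01, 0.01, 1.47], [0, 0, np.float64(-0.0)]],[[0.01, 0.01, 1.47], [0, 0, np.float64(-0.0)]]
```

View pics/w2.png

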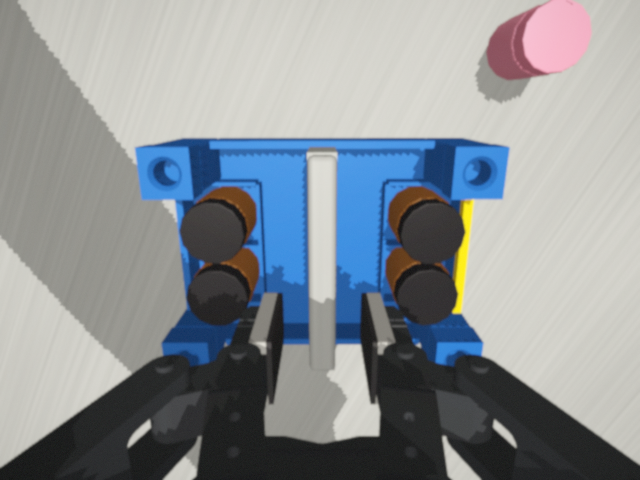

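The bar is centred between the pads, with the pads' mid column at 322 and the bar at 321. Descending.

Request:
arm_command(plan=[[[0,0,1.5],[0,0,0]],[[0,0,1.7],[0,0,0]],[[0,0,1.8],[0,0,0]],[[0,0,1.5],[0,0,0]],[[0.05,0.05,0.85],[0,0,0]]])

```text
clock: 3.75
tool_pos: [0.4862, -0.3383, 0.0584]
ee_rot: [0.974, 0.227, 0.0, 0.0]
contact_force: [0.3, -0.0, 0.2]
width: 0.348
```

Request:
arm_command(plan=[[[0,0,0],[0,0,0]],[[0,0,0],[0,0,0]]])

```text
clock: 3.92
tool_pos: [0.4866, -0.3389, 0.0591]
ee_rot: [0.974, 0.227, 0.0, 0.0]
contact_force: [0.2, 0.1, 0.1]
width: 0.352
```

Request:
arm_command(plan=[[[0,0,0],[0,0,0]],[[0,0,0],[0,0,0]],[[0,0,0],[0,0,0]],[[0,0,0],[0,0,0]],[[0,0,0],[0,0,0]]], grip=0.6, squeeze=60)

```text
clock: 4.33
tool_pos: [0.487, -0.3396, 0.0597]
ee_rot: [0.974, 0.227, 0.001, 0.001]
contact_force: [-0.4, 1.4, 6.6]
width: 0.149
```

Run:
```python
from h import *
s=state()
f=arm.grab_frame("wrist");cv2.imwrite("pics/w3.png",f["color"][:,:,::-1])
```

```text
t 4.33 pos [ 0.487  -0.3396  0.0597] yaw 26.24 zax [ 0.0024 -0.0014 -1.    ] F [-0.37  1.44  6.64] T [0.26 0.23 0.01] w 0.149
```

View pics/w3.png

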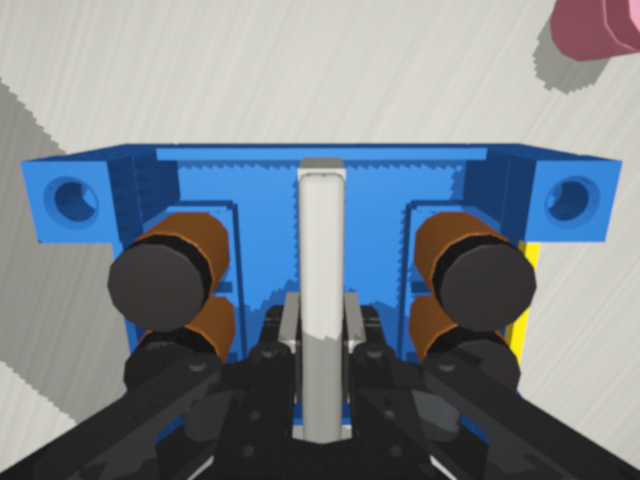

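```bash
cat > rel.py <<'E'
from h import *
import sys
# tray centre in tool frame from 2 front sockets seen by wrist; dz= post top height above TCP
def rel(f,a,b,dz):
    H=np.array(f["hand_eye"]);K=(f["fx"],f["fy"],f["cx"],f["cy"])
    out=[]
    for uv in (a,b):
        d=H[:3,:3]@np.array([(uv[0]-K[2])/K[0],(uv[1]-K[3])/K[1],1.]);e=H[:3,3]
        out.append(e+d*(-dz-e[2])/d[2])
    out=np.array(out);v=out[1]-out[0];ang=np.degrees(np.arctan2(v[1],v[0]))
    n=np.array([-v[1],v[0],0])/np.linalg.norm(v)
    print('len',np.linalg.norm(v).round(4),'ang in tool',ang.round(2),'centre',(out.mean(0)+n*.05).round(4))
E
python3 - <<'E'
from rel import *
f=arm.grab_frame("wrist")
im=f["color"][:,:,::-1]
cv2.imwrite("pics/w3z.png",np.hstack([cv2.resize(im[150:250,x:x+120],None,fx=3.3,fy=3.3,interpolation=cv2.INTER_CUBIC) for x in (15,510)]))
for dz in (.013,.0145,.016): rel(f,(75,200),(571,200),dz)
s=state()
E
```

```text
len 0.1434 ang in tool -0.03 centre [ 0.001  -0.0014 -0.013 ]
len 0.1416 ang in tool -0.03 centre [ 0.001  -0.0018 -0.0145]
len 0.1397 ang in tool -0.03 centre [ 0.001  -0.0021 -0.016 ]
t 4.43 pos [ 0.487  -0.3396  0.0597] yaw 26.25 zax [ 0.0025 -0.0013 -1.    ] F [-0.63  1.19  6.42] T [0.2  0.2  0.01] w 0.148
```

View pics/w3z.png

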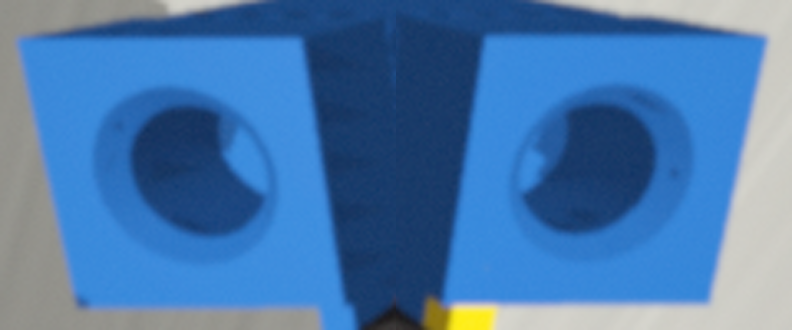

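Grasp looks good: the tray centre is within 1 mm of the tool centre and aligned. The socket mouths are chamfered. Lifting gently.

Request:
arm_command(plan=[[[0,0,-0.3],[0,0,0]],[[0,0,-0.5],[0,0,0]],[[0,0,-0.7],[0,0,0]],[[0,0,-0.8],[0,0,0]],[[0,0,-0.7],[0,0,0]]], squeeze=80)

```text
clock: 4.85
tool_pos: [0.4861, -0.3392, 0.0885]
ee_rot: [0.974, 0.227, -0.0, -0.0]
contact_force: [0.3, -0.2, -4.3]
width: 0.149
```

Run:
```python
from h import *
s=state()
f=arm.grab_frame("wrist");cv2.imwrite("pics/w4.png",f["color"][:,:,::-1])
```

```text
t 4.85 pos [ 0.4861 -0.3392  0.0885] yaw 26.23 zax [-2.e-04  1.e-04 -1.e+00] F [ 0.26 -0.16 -4.32] T [-0.05 -0.03  0.  ] w 0.149
```

View pics/w4.png

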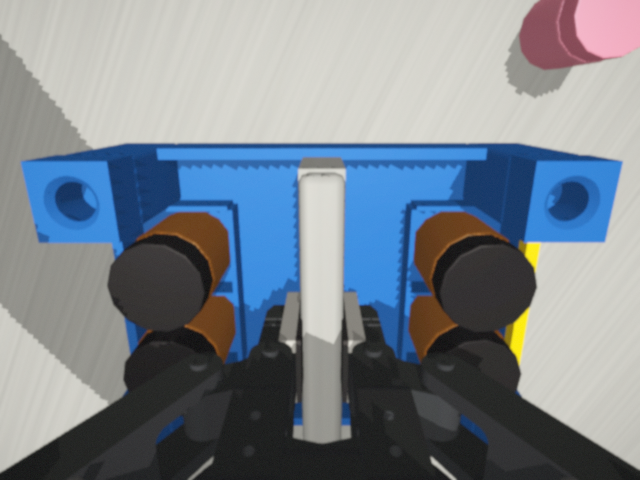

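Request:
arm_command(plan=[[[0,0,-0.9],[0,0,0]],[[0,0,-1.2],[0,0,0]],[[0,0,-1.5],[0,0,0]],[[0,0,-1.8],[0,0,0]],[[0,0,-2.0],[0,0,0]]])

```text
clock: 5.32
tool_pos: [0.4857, -0.3388, 0.1623]
ee_rot: [0.974, 0.227, -0.0, -0.001]
contact_force: [0.2, 0.5, -4.0]
width: 0.152
```

Request:
arm_command(plan=[[[0,0,-1.9],[0,0,0]],[[0,0,-1.6],[0,0,0]],[[0,0,-1.2],[0,0,0]],[[0,0,-0.8],[0,0,0]],[[0,0,-0.3],[0,0,0]]])

```text
clock: 5.73
tool_pos: [0.4865, -0.3394, 0.2215]
ee_rot: [0.974, 0.227, 0.001, 0.001]
contact_force: [-0.1, 0.6, -4.5]
width: 0.147
```

Run:
```python
from h import *
s=state();plan([.546,.009,.22],18.6,20)
```

```text
t 5.73 pos [ 0.4865 -0.3394  0.2215] yaw 26.23 zax [ 0.0017 -0.0012 -1.    ] F [-0.12  0.58 -4.48] T [ 0.01 -0.01  0.01] w 0.147
[[1.04, -1.43, 0.01], [0, 0, np.float64(0.38)]],[[1.03, -1.44, 0.01], [0, 0, np.float64(0.38)]],[[1.02, -1.44, 0.01], [0, 0, np.float64(0.38)]],[[1.01, -1.45, 0.01], [0, 0, np.float64(0.38)]],[[1.0, -1.46, 0.01], [0, 0, np.float64(0.38)]]
[[0.99, -1.46, 0.01], [0, 0, np.float64(0.38)]],[[0.98, -1.47, 0.01], [0, 0, np.float64(0.38)]],[[0.97, -1.48, 0.01], [0, 0, np.float64(0.38)]],[[0.96, -1.48, 0.01], [0, 0, np.float64(0.38)]],[[0.95, -1.49, 0.01], [0, 0, np.float64(0.38)]]
[[0.94, -1.5, 0.01], [0, 0, np.float64(0.38)]],[[0.93, -1.5, 0.01], [0, 0, np.float64(0.38)]],[[0.92, -1.51, 0.01], [0, 0, np.float64(0.38)]],[[0.91, -1.52, 0.01], [0, 0, np.float64(0.38)]],[[0.9, -1.52, 0.01], [0, 0, np.float64(0.38)]]
[[0.89, -1.53, 0.01], [0, 0, np.float64(0.38)]],[[0.88, -1.53, 0.01], [0, 0, np.float64(0.38)]],[[0.87, -1.54, 0.01], [0, 0, np.float64(0.38)]],[[0.86, -1.54, 0.01], [0, 0, np.float64(0.38)]],[[0.85, -1.55, 0.01], [0, 0, np.float64(0.38)]]
```

Request:
arm_command(plan=[[[0.2,-0.3,0],[0,0,0.1]],[[0.4,-0.6,0],[0,0,0.2]],[[0.6,-0.9,0],[0,0,0.3]],[[0.9,-1.3,0],[0,0,0.3]],[[1.1,-1.6,0],[0,0,0.4]]])

```text
clock: 6.15
tool_pos: [0.4942, -0.2818, 0.2186]
ee_rot: [0.977, 0.215, -0.001, -0.001]
contact_force: [0.4, -0.3, -4.9]
width: 0.149
```

Request:
arm_command(plan=[[[1.3,-2.0,0],[0,0,0.5]],[[1.35,-2.0,0],[0,0,0.5]],[[1.35,-2.0,0],[0,0,0.5]],[[1.3,-2.0,0],[0,0,0.5]],[[1.3,-2.0,0],[0,0,0.5]]])

```text
clock: 6.57
tool_pos: [0.5138, -0.1624, 0.2189]
ee_rot: [0.981, 0.194, -0.001, -0.001]
contact_force: [0.1, -0.2, -3.9]
width: 0.145
```

Request:
arm_command(plan=[[[1.3,-2.0,0],[0,0,0.5]],[[1.3,-2.0,0],[0,0,0.5]],[[1.3,-2.05,0],[0,0,0.5]],[[1.25,-2.05,0],[0,0,0.5]],[[1.2,-2.0,0],[0,0,0.5]]])

```text
clock: 6.98
tool_pos: [0.5358, -0.0452, 0.219]
ee_rot: [0.985, 0.173, -0.001, -0.0]
contact_force: [0.9, -0.2, -4.2]
width: 0.145
```

Request:
arm_command(plan=[[[1.0,-1.7,0],[0,0,0.4]],[[0.8,-1.4,0],[0,0,0.3]],[[0.5,-1.0,0],[0,0,0.3]],[[0.3,-0.6,0],[0,0,0.2]],[[0.2,-0.3,0],[0,0,0.1]]])

```text
clock: 7.4
tool_pos: [0.5456, 0.0105, 0.2192]
ee_rot: [0.987, 0.163, -0.001, -0.0]
contact_force: [-0.4, -0.0, -4.4]
width: 0.149
```

Request:
arm_command(plan=[[[0,0,0],[0,0,0]],[[0,0,0],[0,0,0]]])

```text
clock: 7.57
tool_pos: [0.546, 0.0089, 0.2196]
ee_rot: [0.987, 0.162, -0.0, 0.0]
contact_force: [0.3, 0.7, -5.3]
width: 0.152
```

Run:
```python
from h import *
s=state();plan([.546,.009,.22],18.6,2)
for n in ("top","scene"):
    f=arm.grab_frame(n);im=f["color"][:,:,::-1];cv2.imwrite(f"pics/{n}5.png",im)
```

```text
t 7.57 pos [0.546  0.0089 0.2196] yaw 18.64 zax [-5.e-04 -3.e-04 -1.e+00] F [ 0.27  0.75 -5.26] T [-0.06  0.03  0.02] w 0.152
[[0.0, -0.01, -0.02], [0, 0, np.float64(0.02)]],[[0.0, -0.01, -0.02], [0, 0, np.float64(0.02)]],
```

View pics/top5.png

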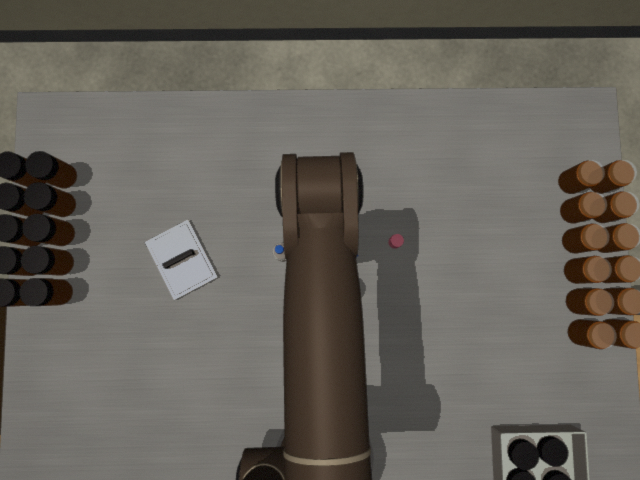

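View pics/scene5.png

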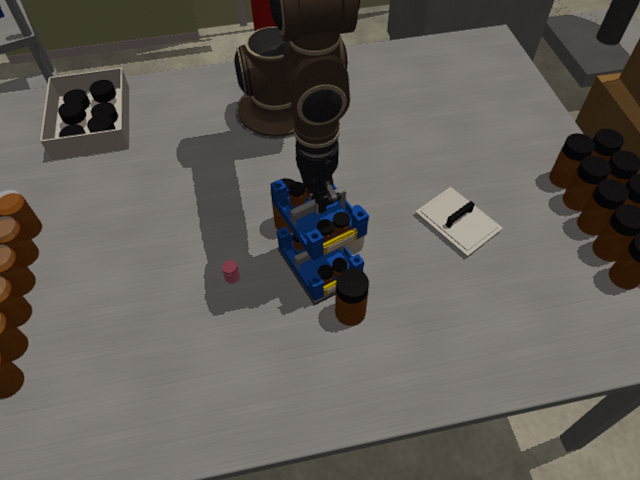

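The top view is blocked by the arm. In the scene view the held tray's +x sockets are visible at about (315,236) and (357,213), so I'll compare them with the bottom tray's sockets through the same camera.

Run:
```python
import cv2
im=cv2.imread("pics/scene5.png")
cv2.imwrite("pics/s5z.png",cv2.resize(im[170:310,260:380],None,fx=4.2,fy=4.2,interpolation=cv2.INTER_CUBIC))
```

```text
(no output)
```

View pics/s5z.png

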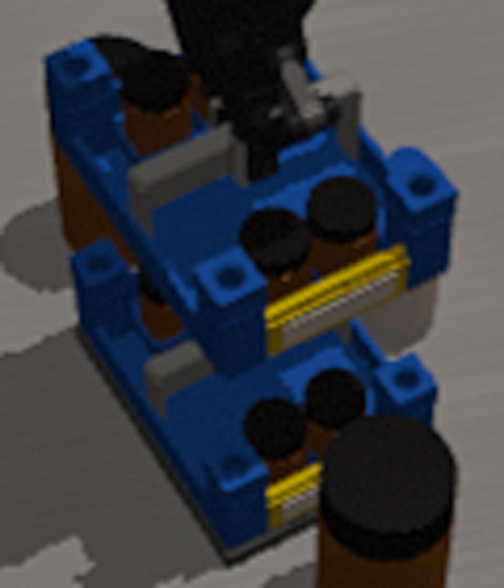

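Run:
```python
from h import *
f=arm.grab_frame("scene");c=cam(f)
conv=lambda pts,s,x,y:[((U+.5)/s-.5+x,(V+.5)/s-.5+y) for U,V in pts]
A=[ray(c,q,.2339) for q in conv([(422,184),(231,276),(80,67)],4.2,260,170)]
B=[ray(c,q,.076) for q in conv([(408,378),(235,467),(99,262)],4.2,260,170)]
for P in (A,B):
    ctr=(P[0]+P[2])/2;print(ctr.round(4),np.linalg.norm(P[0]-P[1]),np.linalg.norm(P[1]-P[2]),np.degrees(np.arctan2(*(P[1]-P[2])[1::-1])))
print(np.array(B)-A)
```

```text
[0.5482 0.0109 0.2339] 0.0997265674309412 0.14160015880490945 18.67225400045121
[0.5468 0.0108 0.076 ] 0.1017585831494264 0.1455312303701336 17.99828452762157
[[ 0.00029822  0.00062434 -0.1579    ]
 [ 0.00132918 -0.0011702  -0.1579    ]
 [-0.00293349 -0.00080379 -0.1579    ]]
```

The held tray lines up with the bottom tray within about 1 mm, and the chamfered sockets give more than that. Descending, slowly at the end.

Request:
arm_command(plan=[[[0,0,0.4],[0,0,0]],[[0,0,0.8],[0,0,0]],[[0,0,1.1],[0,0,0]],[[0,0,1.2],[0,0,0]],[[0,0,1.2],[0,0,0]]])

```text
clock: 8.13
tool_pos: [0.5459, 0.0087, 0.1711]
ee_rot: [0.987, 0.162, -0.0, -0.0]
contact_force: [-0.3, 0.2, -4.6]
width: 0.148
```

Request:
arm_command(plan=[[[0,0,1.1],[0,0,0]],[[0,0,0.8],[0,0,0]],[[0,0,0.6],[0,0,0]],[[0,0,0.3],[0,0,0]],[[0,0,0.2],[0,0,0]]])

```text
clock: 8.55
tool_pos: [0.5461, 0.009, 0.1424]
ee_rot: [0.987, 0.162, -0.0, -0.0]
contact_force: [0.2, -0.0, -5.0]
width: 0.147
```

Run:
```python
from h import *
s=state();
for n in ("scene","wrist"):
    f=arm.grab_frame(n);im=f["color"][:,:,::-1];cv2.imwrite(f"pics/{n}6.png",im)
im=cv2.imread("pics/scene6.png")
cv2.imwrite("pics/s6z.png",cv2.resize(im[190:310,260:380],None,fx=4.8,fy=4.8,interpolation=cv2.INTER_CUBIC))
```

```text
t 8.55 pos [0.5461 0.009  0.1424] yaw 18.63 zax [-4.e-04 -0.e+00 -1.e+00] F [ 0.21 -0.01 -5.02] T [-0.    0.04  0.01] w 0.147
```

View pics/s6z.png

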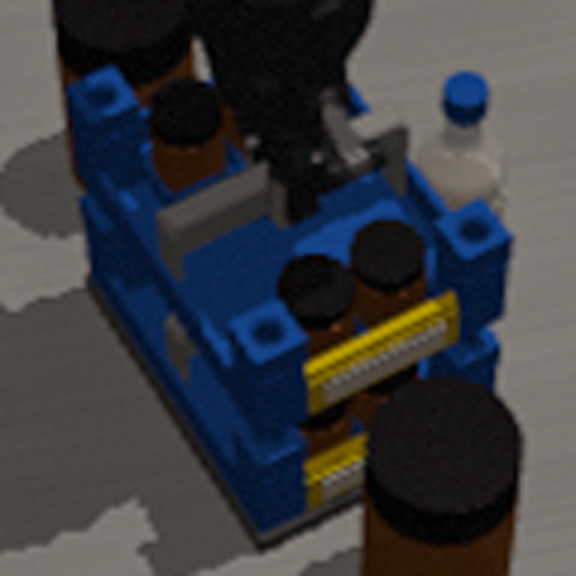

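View pics/wrist6.png

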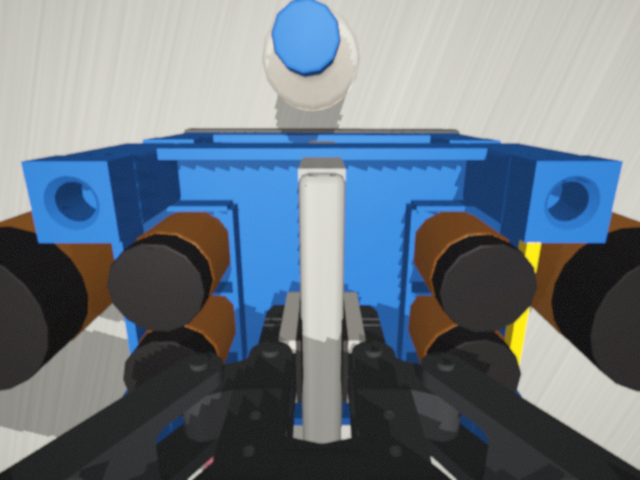

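Aligned, and there is a clear gap to the bottle. Next is the insertion.

Request:
arm_command(plan=[[[0,0,0.2],[0,0,0]],[[0,0,0.2],[0,0,0]],[[0,0,0.2],[0,0,0]],[[0,0,0.2],[0,0,0]],[[0,0,0.1],[0,0,0]]])

```text
clock: 9.07
tool_pos: [0.5462, 0.009, 0.1335]
ee_rot: [0.987, 0.162, -0.0, -0.0]
contact_force: [-0.1, -0.3, -4.6]
width: 0.151
```

Request:
arm_command(plan=[[[0,0,0.15],[0,0,0]],[[0,0,0.15],[0,0,0]],[[0,0,0.15],[0,0,0]]])

```text
clock: 9.32
tool_pos: [0.5463, 0.009, 0.1292]
ee_rot: [0.987, 0.162, 0.0, 0.0]
contact_force: [0.7, -0.1, -4.8]
width: 0.147
```

Now 6 mm in with no side force. Continuing.

Request:
arm_command(plan=[[[0,0,0.15],[0,0,0]],[[0,0,0.12],[0,0,0]],[[0,0,0.1],[0,0,0]],[[0,0,0.08],[0,0,0]]])

```text
clock: 9.65
tool_pos: [0.5463, 0.009, 0.1247]
ee_rot: [0.987, 0.162, 0.0, 0.0]
contact_force: [-0.4, 0.3, -4.5]
width: 0.148
```

Request:
arm_command(plan=[[[0,0,0.05],[0,0,0]],[[0,0,0.05],[0,0,0]],[[0,0,0.05],[0,0,0]]])

```text
clock: 9.9
tool_pos: [0.5462, 0.009, 0.1238]
ee_rot: [0.987, 0.162, 0.0, -0.0]
contact_force: [-4.2, -0.1, 3.1]
width: 0.15
```

Contact came at z 0.1238, against 0.1237 expected for home. Releasing.

Request:
arm_command(plan=[[[0,0,0.03],[0,0,0]],[[0,0,0],[0,0,0]]])

```text
clock: 10.07
tool_pos: [0.5462, 0.009, 0.1239]
ee_rot: [0.987, 0.162, 0.0, 0.0]
contact_force: [-3.9, 0.5, 4.4]
width: 0.147
```

Request:
arm_command(plan=[[[0,0,0],[0,0,0]],[[0,0,0],[0,0,0]],[[0,0,0],[0,0,0]],[[0,0,0],[0,0,0]]], grip=3.0)

```text
clock: 10.4
tool_pos: [0.5466, 0.0089, 0.123]
ee_rot: [0.987, 0.162, 0.0, 0.0]
contact_force: [-0.9, -0.4, -0.7]
width: 0.357
```

Run:
```python
from h import *
s=state();
for n in ("scene","wrist"):
    f=arm.grab_frame(n);im=f["color"][:,:,::-1];cv2.imwrite(f"pics/{n}7.png",im)
im=cv2.imread("pics/scene7.png")
cv2.imwrite("pics/s7z.png",cv2.resize(im[190:310,260:380],None,fx=4.8,fy=4.8,interpolation=cv2.INTER_CUBIC))
```

```text
t 10.4 pos [0.5466 0.0089 0.123 ] yaw 18.63 zax [ 6.e-04 -0.e+00 -1.e+00] F [-0.85 -0.38 -0.67] T [-0.01  0.02  0.  ] w 0.357
```

View pics/s7z.png

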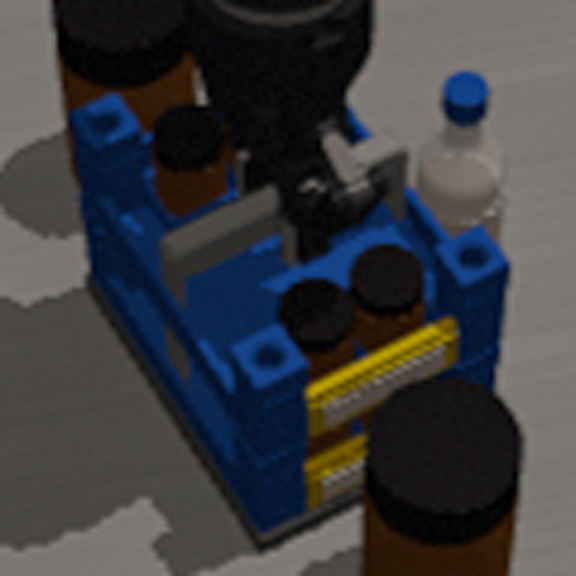

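View pics/wrist7.png

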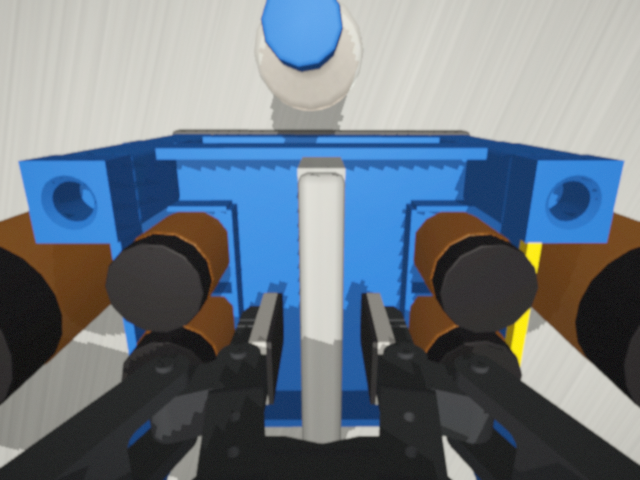

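The posts sit flush, the four jars stand upright, and both yellow cards are on the same end. Next I'll retreat straight up and go to the cover.

Request:
arm_command(plan=[[[0,0,-0.5],[0,0,0]],[[0,0,-1.5],[0,0,0]],[[0,0,-2.5],[0,0,0]],[[0,0,-3],[0,0,0]],[[0,0,-3.5],[0,0,0]]])

```text
clock: 10.92
tool_pos: [0.5454, 0.0089, 0.2333]
ee_rot: [0.987, 0.162, -0.001, -0.0]
contact_force: [1.1, 0.4, 0.1]
width: 0.354
```

Run:
```python
from h import *
s=state();plan([.526,.303,.22],27.2,10)
```

```text
t 10.92 pos [0.5454 0.0089 0.2333] yaw 18.64 zax [-2.5e-03 -1.0e-04 -1.0e+00] F [1.11 0.4  0.11] T [-0.01 -0.03 -0.  ] w 0.354
[[0.76, -2.85, 0.13], [0, 0, np.float64(-0.86)]],[[0.8, -2.84, 0.13], [0, 0, np.float64(-0.86)]],[[0.84, -2.82, 0.13], [0, 0, np.float64(-0.86)]],[[0.88, -2.81, 0.13], [0, 0, np.float64(-0.86)]],[[0.92, -2.8, 0.13], [0, 0, np.float64(-0.86)]]
[[0.97, -2.78, 0.13], [0, 0, np.float64(-0.86)]],[[1.01, -2.77, 0.13], [0, 0, np.float64(-0.86)]],[[1.05, -2.75, 0.13], [0, 0, np.float64(-0.86)]],[[1.09, -2.74, 0.13], [0, 0, np.float64(-0.86)]],[[1.13, -2.72, 0.13], [0, 0, np.float64(-0.86)]]
```

Request:
arm_command(plan=[[[0.8,-2.8,0],[0,0,-0.9]],[[0.8,-2.8,0],[0,0,-0.9]],[[0.8,-2.8,0],[0,0,-0.9]],[[0.9,-2.8,0.1],[0,0,-0.8]],[[0.9,-2.8,0.2],[0,0,-0.8]]])

```text
clock: 11.33
tool_pos: [0.5368, 0.1561, 0.2308]
ee_rot: [0.98, 0.199, 0.001, -0.0]
contact_force: [-0.3, -0.1, 0.2]
width: 0.35
```

Request:
arm_command(plan=[[[1.0,-2.8,0.2],[0,0,-0.9]],[[1.0,-2.8,0.2],[0,0,-0.9]],[[1.0,-2.8,0.2],[0,0,-0.9]],[[1.1,-2.7,0.2],[0,0,-0.8]],[[1.1,-2.7,0.2],[0,0,-0.8]]])

```text
clock: 11.75
tool_pos: [0.5261, 0.3035, 0.2203]
ee_rot: [0.972, 0.236, 0.0, -0.0]
contact_force: [0.2, 0.3, 0.9]
width: 0.352
```

Request:
arm_command(plan=[[[0,0,0],[0,0,0]],[[0,0,0],[0,0,0]]])

```text
clock: 11.92
tool_pos: [0.5259, 0.3032, 0.2197]
ee_rot: [0.972, 0.237, -0.0, 0.0]
contact_force: [0.3, -0.7, 0.8]
width: 0.352
```

Run:
```python
from h import *
s=state();f=arm.grab_frame("wrist");cv2.imwrite("pics/w8.png",f["color"][:,:,::-1]);np.savez("w8",**f,**s)
f=arm.grab_frame("top");im=f["color"][:,:,::-1];cv2.imwrite("pics/t8.png",cv2.resize(im[150:320,250:400],None,fx=3.5,fy=3.5,interpolation=cv2.INTER_CUBIC))
```

```text
t 11.92 pos [0.5259 0.3032 0.2197] yaw 27.38 zax [-5.e-04 -5.e-04 -1.e+00] F [ 0.28 -0.66  0.75] T [-0.08 -0.01 -0.02] w 0.352
```

View pics/w8.png

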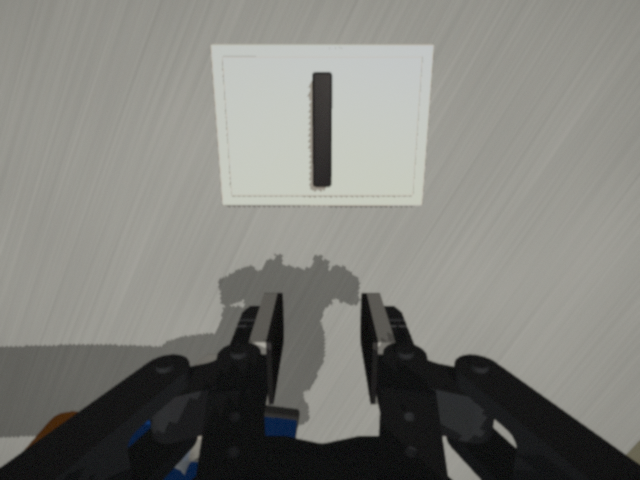

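View pics/t8.png

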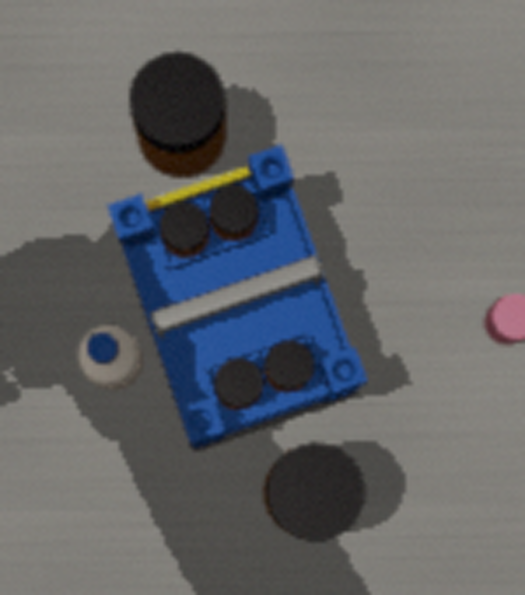

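Tray stacked and jars upright. In the wrist view the cover's plate corners are at (210,44), (434,44), (423,206) and (222,206), and its handle is at column 321.

Run:
```python
from h import *
d=np.load("w8.npz");c=cam(d,d);im=cv2.imread("pics/w8.png")
g=(cv2.cvtColor(im,cv2.COLOR_BGR2GRAY)>195).astype(np.uint8)
g[230:]=0
k,_=cv2.findContours(g,0,2);k=max(k,key=cv2.contourArea);ap=cv2.approxPolyDP(k,8,True)[:,0];print(ap.tolist())
P=np.array([ray(c,q,.016) for q in [(210,44),(434,44),(423,206),(222,206)]])
print(P.mean(0).round(4),np.linalg.norm(P-np.roll(P,-1,0),axis=1).round(4),np.degrees(np.arctan2(*(P[1]-P[0])[1::-1])),np.degrees(np.arctan2(*(P[2]-P[3])[1::-1])))
a,b=ray(c,(322,73),.05),ray(c,(321.5,184),.05);print(((a+b)/2).round(4),np.linalg.norm(a-b))
conv=lambda pts,s,x,y:[((U+.5)/s-.5+x,(V+.5)/s-.5+y) for U,V in pts]
ct=cam(arm.grab_frame("top"))
q=[ray(ct,p,.138) for p in conv([(131,215),(271,167),(343,371)],3.5,250,150)]
print('stack',((q[0]+q[2])/2).round(4),np.linalg.norm(q[0]-q[1]),np.linalg.norm(q[1]-q[2]))
plan([.499,.356,.12],27.3,4)
```

```text
[[213, 47], [224, 203], [420, 202], [431, 48]]
[0.4993 0.3567 0.016 ] [0.1669 0.1238 0.1682 0.1238] 27.408521117672393 27.42091209380011
[0.4985 0.3575 0.05  ] 0.07638662648278043
stack [0.545  0.0094 0.138 ] 0.09892716237858865 0.14474913181009913
[[0.02, -1.53, 2.51], [0, 0, np.float64(-0.03)]],[[0.02, -1.53, 2.51], [0, 0, np.float64(-0.03)]],[[0.02, -1.53, 2.51], [0, 0, np.float64(-0.03)]],[[0.02, -1.53, 2.51], [0, 0, np.float64(-0.03)]],
```

Request:
arm_command(plan=[[[0.02,-1.5,1.5],[0,0,0]],[[0.02,-1.5,2.5],[0,0,0]],[[0.02,-1.5,2.5],[0,0,0]],[[0.02,-1.5,2.5],[0,0,0]],[[0,0,2.5],[0,0,0]]])

```text
clock: 12.48
tool_pos: [0.4991, 0.3563, 0.1046]
ee_rot: [0.972, 0.235, 0.0, -0.001]
contact_force: [-0.6, -0.3, -0.1]
width: 0.352
```

Request:
arm_command(plan=[[[0,0,1.0],[0,0,0]],[[0,0,0],[0,0,0]]])

```text
clock: 12.65
tool_pos: [0.4985, 0.3537, 0.0926]
ee_rot: [0.972, 0.235, -0.002, 0.001]
contact_force: [-0.5, -0.4, -0.6]
width: 0.351
```

Run:
```python
from h import *
s=state();f=arm.grab_frame("wrist");cv2.imwrite("pics/w9.png",f["color"][:,:,::-1])
plan([.4992,.3567,.040],27.4,4)
```

```text
t 12.65 pos [0.4985 0.3537 0.0926] yaw 27.16 zax [-0.0037 -0.0029 -1.    ] F [-0.54 -0.42 -0.58] T [-0.    0.07  0.  ] w 0.351
[[0.02, -0.06, 1.37], [0, 0, np.float64(-0.06)]],[[0.02, -0.06, 1.37], [0, 0, np.float64(-0.06)]],[[0.02, -0.06, 1.37], [0, 0, np.float64(-0.06)]],[[0.02, -0.06, 1.37], [0, 0, np.float64(-0.06)]],
```

View pics/w9.png

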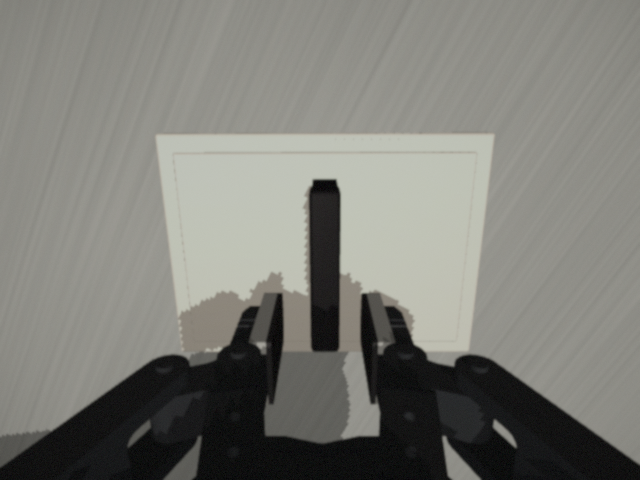

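Request:
arm_command(plan=[[[0.05,-0.1,1.0],[0,0,-0.1]],[[0.05,-0.1,1.4],[0,0,-0.1]],[[0,0,1.4],[0,0,0]],[[0,0,0.8],[0,0,0]],[[0,0,0.4],[0,0,0]]])

```text
clock: 13.12
tool_pos: [0.4999, 0.3576, 0.0448]
ee_rot: [0.972, 0.237, 0.0, -0.0]
contact_force: [-0.2, 0.2, -0.1]
width: 0.347
```

Request:
arm_command(plan=[[[0,0,0.1],[0,0,0]],[[0,0,0],[0,0,0]],[[0,0,0],[0,0,0]]])

```text
clock: 13.37
tool_pos: [0.5001, 0.3582, 0.0449]
ee_rot: [0.971, 0.237, 0.001, -0.0]
contact_force: [-0.2, 0.1, 0.6]
width: 0.353
```

Run:
```python
from h import *
s=state();f=arm.grab_frame("wrist");cv2.imwrite("pics/w10.png",f["color"][:,:,::-1])
```

```text
t 13.37 pos [0.5001 0.3582 0.0449] yaw 27.43 zax [ 1.1e-03  8.0e-04 -1.0e+00] F [-0.15  0.11  0.62] T [-0.04 -0.04  0.03] w 0.353
```

View pics/w10.png

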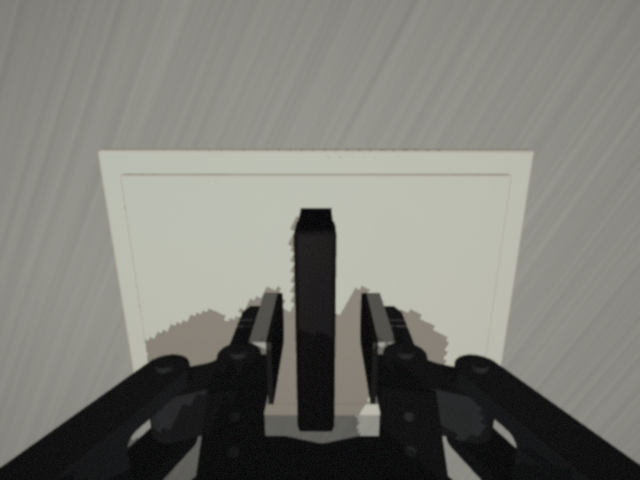

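Request:
arm_command(plan=[[[-0.1,0.05,0.2],[0,0,0]],[[-0.1,0.05,0.2],[0,0,0]],[[0,0,0],[0,0,0]]])

```text
clock: 13.67
tool_pos: [0.4979, 0.3558, 0.0397]
ee_rot: [0.971, 0.237, -0.0, 0.0]
contact_force: [-0.3, -0.4, -0.0]
width: 0.354
```

Request:
arm_command(plan=[[[0,0,0],[0,0,0]],[[0,0,0],[0,0,0]],[[0,0,0],[0,0,0]],[[0,0,0],[0,0,0]],[[0,0,0],[0,0,0]]], grip=0.6, squeeze=60)

```text
clock: 14.08
tool_pos: [0.4981, 0.356, 0.0401]
ee_rot: [0.971, 0.237, -0.0, 0.0]
contact_force: [-1.6, -1.4, 2.5]
width: 0.152
```

Run:
```python
from h import *
s=state();f=arm.grab_frame("wrist");cv2.imwrite("pics/w11.png",f["color"][:,:,::-1]);np.savez("w11",**f,**s)
```

```text
t 14.08 pos [0.4981 0.356  0.0401] yaw 27.43 zax [-1.e-04 -1.e-04 -1.e+00] F [-1.6  -1.39  2.48] T [-0.23  0.27  0.05] w 0.152
```

View pics/w11.png

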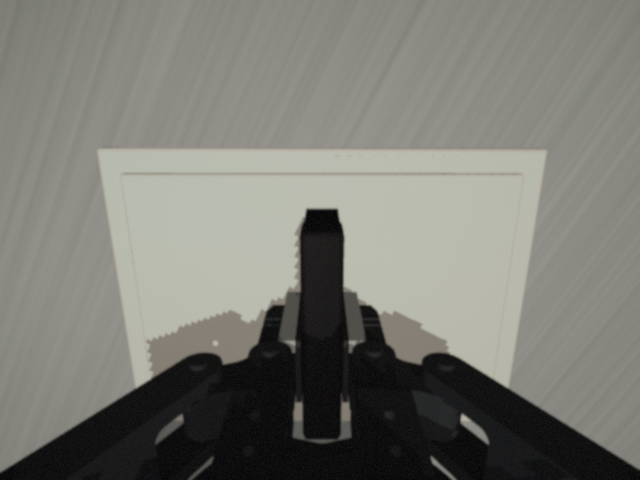

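Run:
```python
from h import *
f=np.load("w11.npz");H=f["hand_eye"];o=[]
for uv in [(98,149.5),(546,149.5)]:
    d=H[:3,:3]@np.array([(uv[0]-f["cx"])/f["fx"],(uv[1]-f["cy"])/f["fy"],1.]);e=H[:3,3];o.append(e+d*(.0241-e[2])/d[2])
o=np.array(o);print(o.round(4),np.linalg.norm(o[1]-o[0]),'centre',(o.mean(0)+[0,.062,0]).round(4))
```

```text
[[-0.0818 -0.0621  0.0241]
 [ 0.0832 -0.0622  0.0241]] 0.16498588863347774 centre [ 0.0007 -0.0001  0.0241]
```

Request:
arm_command(plan=[[[0,0,-0.3],[0,0,0]],[[0,0,-0.6],[0,0,0]],[[0,0,-1.0],[0,0,0]],[[0,0,-1.2],[0,0,0]],[[0,0,-1.5],[0,0,0]]], squeeze=80)

```text
clock: 14.55
tool_pos: [0.498, 0.356, 0.0867]
ee_rot: [0.971, 0.237, -0.0, 0.0]
contact_force: [0.4, -0.3, -3.0]
width: 0.144
```

Request:
arm_command(plan=[[[0,0,-2.0],[0,0,0]],[[0,0,-2.5],[0,0,0]],[[0,0,-3.0],[0,0,0]],[[0,0,-3.0],[0,0,0]],[[0,0,-2.5],[0,0,0]]])

```text
clock: 14.97
tool_pos: [0.4984, 0.3562, 0.2197]
ee_rot: [0.971, 0.237, 0.001, -0.001]
contact_force: [0.4, 0.8, -2.1]
width: 0.144
```

Request:
arm_command(plan=[[[0,0,-1.5],[0,0,0]],[[0,0,-0.9],[0,0,0]]])

```text
clock: 15.13
tool_pos: [0.4989, 0.3566, 0.2441]
ee_rot: [0.971, 0.237, 0.002, -0.001]
contact_force: [0.5, 0.2, -3.3]
width: 0.145
```

Run:
```python
from h import *
s=state();f=arm.grab_frame("wrist");cv2.imwrite("pics/w12.png",f["color"][:,:,::-1])
plan([.5462,.009,.24],18.6,16)
```

```text
t 15.13 pos [0.4989 0.3566 0.2441] yaw 27.44 zax [ 0.0041  0.0029 -1.    ] F [ 0.5   0.21 -3.26] T [ 0.02  0.01 -0.04] w 0.145
[[-0.74, 2.06, 0.03], [0, 0, np.float64(0.55)]],[[-0.72, 2.07, 0.03], [0, 0, np.float64(0.55)]],[[-0.7, 2.08, 0.03], [0, 0, np.float64(0.55)]],[[-0.68, 2.08, 0.03], [0, 0, np.float64(0.55)]],[[-0.66, 2.09, 0.03], [0, 0, np.float64(0.55)]]
[[-0.64, 2.1, 0.03], [0, 0, np.float64(0.55)]],[[-0.62, 2.1, 0.03], [0, 0, np.float64(0.55)]],[[-0.6, 2.11, 0.03], [0, 0, np.float64(0.55)]],[[-0.58, 2.12, 0.03], [0, 0, np.float64(0.55)]],[[-0.56, 2.12, 0.03], [0, 0, np.float64(0.55)]]
[[-0.54, 2.13, 0.03], [0, 0, np.float64(0.55)]],[[-0.52, 2.13, 0.03], [0, 0, np.float64(0.55)]],[[-0.5, 2.14, 0.03], [0, 0, np.float64(0.55)]],[[-0.48, 2.14, 0.03], [0, 0, np.float64(0.55)]],[[-0.46, 2.15, 0.03], [0, 0, np.float64(0.55)]]
[[-0.43, 2.15, 0.03], [0, 0, np.float64(0.55)]],
```

View pics/w12.png

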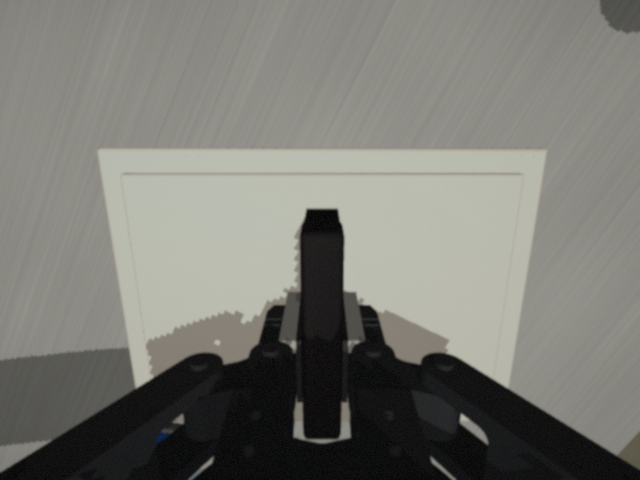

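Request:
arm_command(plan=[[[-0.2,0.6,0],[0,0,0.2]],[[-0.4,1.2,0],[0,0,0.3]],[[-0.7,1.9,0],[0,0,0.5]],[[-0.8,2.5,0],[0,0,0.6]],[[-0.9,2.8,0],[0,0,0.7]]])

```text
clock: 15.6
tool_pos: [0.5108, 0.2605, 0.2379]
ee_rot: [0.976, 0.218, -0.002, 0.001]
contact_force: [0.3, -0.1, -3.1]
width: 0.146
```

Request:
arm_command(plan=[[[-0.9,2.8,0],[0,0,0.7]],[[-0.9,2.8,0],[0,0,0.7]],[[-0.8,2.8,0],[0,0,0.7]],[[-0.8,2.8,0],[0,0,0.7]],[[-0.8,2.8,0],[0,0,0.7]]])

```text
clock: 16.02
tool_pos: [0.5284, 0.1144, 0.2383]
ee_rot: [0.982, 0.187, -0.001, 0.0]
contact_force: [0.3, 0.3, -2.7]
width: 0.146
```

Request:
arm_command(plan=[[[-0.7,2.7,0],[0,0,0.7]],[[-0.6,2.5,0],[0,0,0.7]],[[-0.5,2.1,0],[0,0,0.6]],[[-0.3,1.5,0],[0,0,0.5]],[[-0.2,0.8,0],[0,0,0.3]]])

```text
clock: 16.43
tool_pos: [0.5408, 0.0163, 0.2384]
ee_rot: [0.987, 0.162, -0.001, 0.0]
contact_force: [0.1, 0.3, -2.6]
width: 0.147
```

Request:
arm_command(plan=[[[0,0.4,0],[0,0,0.2]],[[0,0,0],[0,0,0]],[[0,0,0],[0,0,0]]])

```text
clock: 16.68
tool_pos: [0.5428, 0.0156, 0.2395]
ee_rot: [0.987, 0.162, -0.0, -0.0]
contact_force: [-0.2, 0.5, -2.5]
width: 0.147
```

Run:
```python
from h import *
s=state();plan([.546,.0096,.23],18.6,4)
```

```text
t 16.68 pos [0.5428 0.0156 0.2395] yaw 18.64 zax [-1.e-03  4.e-04 -1.e+00] F [-0.16  0.47 -2.46] T [0.03 0.03 0.03] w 0.147
[[0.03, 0.17, 0.24], [0, 0, np.float64(0.01)]],[[0.03, 0.17, 0.24], [0, 0, np.float64(0.01)]],[[0.03, 0.17, 0.24], [0, 0, np.float64(0.01)]],[[0.03, 0.17, 0.24], [0, 0, np.float64(0.01)]],
```

Request:
arm_command(plan=[[[0.03,0.15,0.4],[0,0,0]],[[0.03,0.2,0.8],[0,0,0]],[[0.03,0.2,0.9],[0,0,0]],[[0.03,0.1,0.8],[0,0,0]],[[0,0,0.6],[0,0,0]]])

```text
clock: 17.1
tool_pos: [0.5459, 0.0097, 0.2032]
ee_rot: [0.987, 0.162, -0.001, -0.0]
contact_force: [-0.2, 0.4, -3.4]
width: 0.149
```

Request:
arm_command(plan=[[[0,0,0.5],[0,0,0]],[[0,0,0.4],[0,0,0]],[[0,0,0.3],[0,0,0]],[[0,0,0.2],[0,0,0]],[[0,0,0],[0,0,0]]])

```text
clock: 17.52
tool_pos: [0.5462, 0.0096, 0.1907]
ee_rot: [0.987, 0.162, -0.0, -0.0]
contact_force: [0.0, 0.1, -2.0]
width: 0.143
```

Run:
```python
from h import *
s=state();plan([.546,.0096,.184],18.6,1)
for n in ("scene","wrist"):
    f=arm.grab_frame(n);im=f["color"][:,:,::-1];cv2.imwrite(f"pics/{n}13.png",im)
im=cv2.imread("pics/scene13.png")
cv2.imwrite("pics/s13z.png",cv2.resize(im[180:300,260:380],None,fx=4.8,fy=4.8,interpolation=cv2.INTER_CUBIC))
```

```text
t 17.52 pos [0.5462 0.0096 0.1907] yaw 18.64 zax [-3.e-04 -0.e+00 -1.e+00] F [ 0.03  0.06 -2.04] T [-0.02 -0.   -0.01] w 0.143
[[-0.02, -0.01, 0.67], [0, 0, np.float64(0.04)]],
```

View pics/s13z.png

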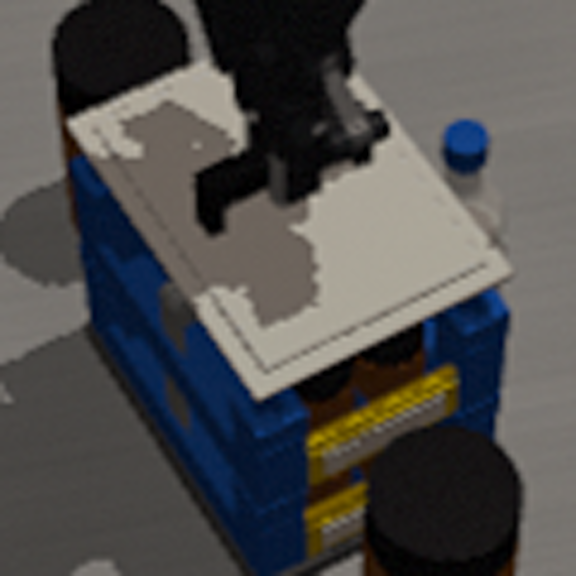

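View pics/wrist13.png

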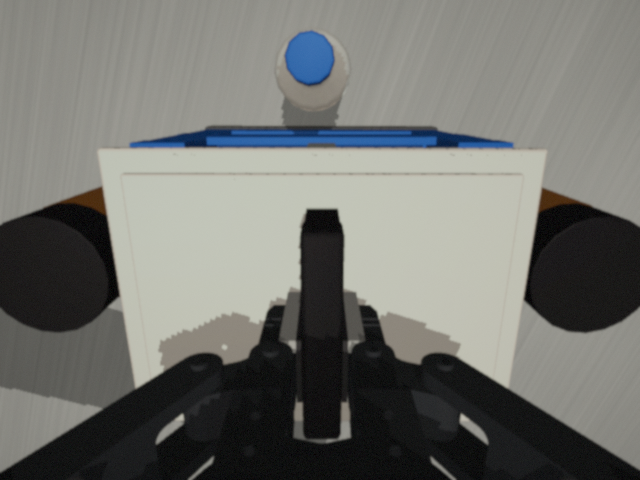

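The cover is centred over the posts: plate mid column 322, posts' mid column 321. Descending slowly.

Request:
arm_command(plan=[[[0,0,0.2],[0,0,0]],[[0,0,0.3],[0,0,0]],[[0,0,0.3],[0,0,0]],[[0,0,0.2],[0,0,0]],[[0,0,0.2],[0,0,0]]])

```text
clock: 18.03
tool_pos: [0.5462, 0.0096, 0.1786]
ee_rot: [0.987, 0.162, -0.0, -0.0]
contact_force: [0.2, 0.2, -2.6]
width: 0.146
```

Request:
arm_command(plan=[[[0,0,0.2],[0,0,0]],[[0,0,0.2],[0,0,0]],[[0,0,0.2],[0,0,0]],[[0,0,0.15],[0,0,0]]])

```text
clock: 18.37
tool_pos: [0.5463, 0.0096, 0.1712]
ee_rot: [0.987, 0.162, -0.0, -0.0]
contact_force: [0.5, 0.1, -2.7]
width: 0.146
```

Request:
arm_command(plan=[[[0,0,0.15],[0,0,0]],[[0,0,0.1],[0,0,0]],[[0,0,0.1],[0,0,0]]])

```text
clock: 18.62
tool_pos: [0.5463, 0.0096, 0.1679]
ee_rot: [0.987, 0.162, 0.0, -0.0]
contact_force: [0.5, 0.1, -3.5]
width: 0.146
```

Request:
arm_command(plan=[[[0,0,0.07],[0,0,0]],[[0,0,0.07],[0,0,0]],[[0,0,0.05],[0,0,0]],[[0,0,0],[0,0,0]]])

```text
clock: 18.95
tool_pos: [0.5463, 0.0096, 0.1662]
ee_rot: [0.987, 0.162, 0.0, 0.0]
contact_force: [-0.7, 0.0, -2.3]
width: 0.141
```

Request:
arm_command(plan=[[[0,0,0.05],[0,0,0]],[[0,0,0.05],[0,0,0]],[[0,0,0],[0,0,0]]])

```text
clock: 19.2
tool_pos: [0.5464, 0.0096, 0.1662]
ee_rot: [0.987, 0.162, 0.001, 0.0]
contact_force: [-2.5, 0.2, 4.2]
width: 0.15
```

Seated at z 0.1662, against 0.1661 expected, with +4 N of support. Releasing and retreating.

Request:
arm_command(plan=[[[0,0,0],[0,0,0]],[[0,0,0],[0,0,0]],[[0,0,0],[0,0,0]],[[0,0,0],[0,0,0]]], grip=3.0)

```text
clock: 19.53
tool_pos: [0.5465, 0.0096, 0.1651]
ee_rot: [0.987, 0.162, 0.0, 0.0]
contact_force: [-0.1, 0.2, 0.3]
width: 0.35
```

Request:
arm_command(plan=[[[0,0,-0.5],[0,0,0]],[[0,0,-1.5],[0,0,0]],[[0,0,-2.0],[0,0,0]],[[0,0,-2.0],[0,0,0]],[[0,0,-2.0],[0,0,0]]])

```text
clock: 19.95
tool_pos: [0.5462, 0.0096, 0.2462]
ee_rot: [0.987, 0.162, -0.0, 0.0]
contact_force: [1.1, -0.4, -1.1]
width: 0.355
```

Request:
arm_command(plan=[[[0,-3,-1.0],[0,0,0]],[[0,-3.5,0],[0,0,0]],[[0,-3.5,0],[0,0,0]],[[0,-3.5,0],[0,0,0]],[[0,-3,0],[0,0,0]]])

```text
clock: 20.37
tool_pos: [0.4929, 0.1676, 0.2557]
ee_rot: [0.987, 0.162, 0.0, -0.0]
contact_force: [0.3, 0.5, -0.2]
width: 0.352
```

Request:
arm_command(plan=[[[0,-3,0],[0,0,0]],[[0,-3,0],[0,0,0]],[[0,-1,0],[0,0,0]],[[0,0,0],[0,0,0]]])

```text
clock: 20.7
tool_pos: [0.4705, 0.2342, 0.2553]
ee_rot: [0.987, 0.164, 0.0, -0.0]
contact_force: [-0.4, -0.9, -1.0]
width: 0.353
```

Run:
```python
from h import *
s=state()
o=[]
for n,(x,y) in (("scene",(250,180)),("top",(245,155))):
    f=arm.grab_frame(n);im=f["color"][:,:,::-1];cv2.imwrite(f"pics/{n}14.png",im)
    o.append(cv2.resize(im[y:y+150,x:x+140],None,fx=2.8,fy=2.8,interpolation=cv2.INTER_CUBIC))
cv2.imwrite("pics/fin.png",np.hstack(o))
```

```text
t 20.7 pos [0.4705 0.2342 0.2553] yaw 18.84 zax [ 1.e-04  3.e-04 -1.e+00] F [-0.37 -0.86 -0.98] T [-0.01  0.05 -0.04] w 0.353
```

View pics/fin.png

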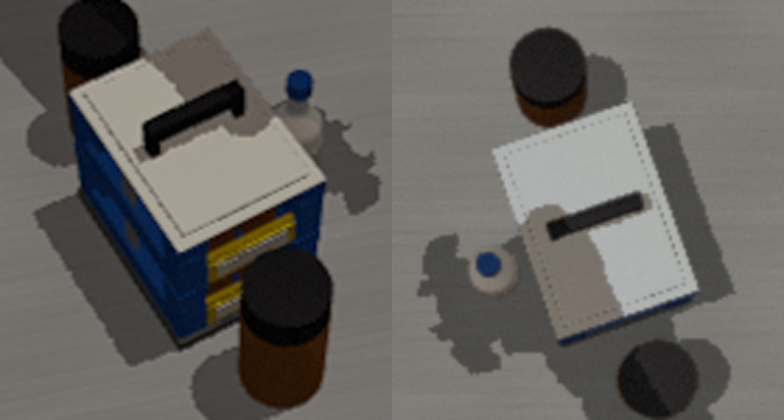

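The cover lies flush and level on the stack. The bottle cap is at (279,249), as before, and the big jars are in place. Handing in.

```bash
python3 -c "
from rig import arm
print(arm.hand_in())"
```

```text
the job is handed in; nothing more can be done
None
```

I stacked the loaded tray on the bottom tray with yellow card above yellow card, then put the white cover on top. Everything was handed in at about 21 s of the 67 s allowed.

- **Tray seating:** the tray stopped at tool height 0.1238 m, against 0.1237 m expected for fully home. The tool reading turned to about 3–4 N of support. In the pictures the posts are flush and the four small jars were upright before the cover went on.
- **Cover seating:** the cover stopped at 0.1662 m, against 0.1661 m expected, with about 4 N of support. It lies flat on the post tops in the scene and top views.
- **Bystanders:** the bottle's cap is within a pixel of where it started. I checked the big jars only by eye, and they look unmoved. The pink jar was never approached. The gripper was clear of everything at hand-in.
- **Disagreements:** the cameras differed by 1–3 mm on absolute positions, but the top and scene cameras agreed to about 1 mm on the tray-to-base offset I used. Small side forces of up to about 4 N showed at contact and were gone after release. I couldn't see the small jars once the cover was on.

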